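Line up the paints in the work rack

ROBOT

A 7-joint arm with a two-finger parallel gripper is mounted at the origin on the work surface. World frame = base frame: x ahead of the robot, y to its left, z up, the work surface at z = 0. Lengths are in mm, angles in rad, forces in N, time in s.
With the tool pointing down it reaches from about 350 to 900 mm from the base axis. Payload 7.2 kg.
Tool frame: the origin (TCP) lies between the finger pads; the fingertips stand 11 mm ahead of it and the grasp point (between the pads) lies 8 mm behind it; z points along the fingers, y is the line along which they close (so a half turn about z gives the same grasp; the last joint's range is limited). The gripper opens to 85 mm and grips with 20 to 120 N. Pads are 22 mm wide; open, the fingers measure 114 mm over their backs; the gripper's body (76 mm by 85 mm) begins 54 mm behind the grasp point. The pads swing forward as they close: fully open they stand 13 mm farther back than shut.
Start: joints at [1.263, 0.411, -0.013, 1.596, 0.006, 1.134, -0.082], TCP at [148.43, -607.122, 242.297] pointing down, gripper open.
Joint ranges: [-2.95, 2.95], [-0.29, 1.99], [-1.47, 1.44], [0.14, 2.54], [-1.03, 4.17], [0.13, 1.85], [-2.86, 2.86]. Speed limits (rad/s): [2.39, 2.39, 3.01, 3.01, 3.14, 3.14, 3.14].

INTERFACE

Orientations are given as a rotation vector (axis times angle).
In Python, from workcell import ctrl gives the robot as it stands.
- The arm moves only by the tool servo_tool, never from a script. Its argument "commands" is a list of rows, each a list of 3 entries, a list of its own where there are three numbers: the opening, from -1 (shut) to 1 (fully open), so that 0 is half open, then the shift along the tool's x, y, z in units of 30 mm (1.0 is 30 mm), then the turn about the tool's z in units of 5 degrees (1.0 is 5 degrees). A call has exactly 10 rows; each row is the pose to reach, as a shift and turn from the pose commanded when the call began, along the tool's axes at that moment; what a row does not reach only later rows make up. A row lasts 1/10 s, in which the tool goes at most 50 mm and 8.59 degrees, less where a joint would pass 70% of its speed; a pose out of reach is approached as far as the arm can. A call with a gripper value outside its range is refused whole. The fingers move at their own pace and stop on an object; the grip force is fixed at half the most. Time passes only in rows, so rows that repeat a pose let the fingers close, or fill a call up. It gives the time, the measured TCP pose, the force, the opening and the grip force at its end, in the units of the state.
- ctrl.get_state(): the state, without advancing time (a new reading comes with each control period).
- ctrl.get_image(name): name is "side" or "top"; returns a dict with "img" (400x640x3 uint8, red, green, blue), "vertical_fov" (degrees; the focal length in pixels is half the picture's height over the tangent of half this angle, whatever the lens; pixels are square), "cx", "cy" (the principal point, pixels), "k1" (the pictures are not rectified: a ray, as slopes to the right and down, at radius r is drawn at 1 + k1 r^2 times it, then the intrinsics apply), "R" (3x3) and "t" (3): a world point X has camera coordinates R X + t. Camera axes: x right, y down, z forward; pixel columns grow to the right and rows downward; lengths in mm; the calibration is good to about 2 mm. A picture is of the moment at which its call begins. There is no depth.
- ctrl.finish_job(): hands the job in; it is judged then, once.
The state is a dict: "time_s": time; "joint_pos": joint angles; "joint_vel": joint speeds; "joint_torque": joint torques, N m; "tcp_pos": TCP position; "eef_rot": TCP orientation; "ft_force": force on the tool from outside, world axes, zero at the start; "moment": the same for the moment, N m; "gripper_width": finger opening in mm; "grasp_force": force on a finger pad.
Only numpy, scipy, OpenCV 4.12 (cv2) and the standard library are available. Lean on these libraries where they do the work, as an engineer would, in place of code of your own. Each camera call takes 0.05 s, during which the arm holds its last target. There are 200 camera calls.

TASK

Set up the bench for painting: move the four paint bottles (yellow, red, blue, green) from the dark storage rack into the empty pale work rack, one to a bay, standing upright on the bay floor, in the same left-to-right order, as seen from the robot, that they have in the storage rack. Leave the white varnish bottle with the black cap standing where it is in the storage rack.

Things in the scene. Friction and masses are not known exactly. Their poses are not given: they have to be found in the camera images.
- yellow_mid (a point): Paint bottle, yellow body and yellow cap, white label; round, 40 mm across up to 58 mm, cap 33 mm across, 86 mm tall, 0.06-0.12 kg. Point: on its axis half-way up (43 mm); z up. It starts upright in a bay of the dark wooden storage rack (fixed; 5 bays 64 mm apart, floor 8 mm, bay walls 20 mm, end cheeks 24 mm above the table), x across the row away from the robot, y along it.
- red_mid (a point): Paint bottle, red body and red cap, white label; round, 40 mm across up to 58 mm, cap 33 mm across, 86 mm tall, 0.06-0.12 kg. Point: on its axis half-way up (43 mm); z up. It starts upright in a bay of the dark wooden storage rack (fixed; 5 bays 64 mm apart, floor 8 mm, bay walls 20 mm, end cheeks 24 mm above the table), x across the row away from the robot, y along it.
- blue_mid (a point): Paint bottle, blue body and blue cap, white label; round, 40 mm across up to 58 mm, cap 33 mm across, 86 mm tall, 0.06-0.12 kg. Point: on its axis half-way up (43 mm); z up. It starts upright in a bay of the dark wooden storage rack (fixed; 5 bays 64 mm apart, floor 8 mm, bay walls 20 mm, end cheeks 24 mm above the table), x across the row away from the robot, y along it.
- green_mid (a point): Paint bottle, green body and green cap, white label; round, 40 mm across up to 58 mm, cap 33 mm across, 86 mm tall, 0.06-0.12 kg. Point: on its axis half-way up (43 mm); z up. It starts upright in a bay of the dark wooden storage rack (fixed; 5 bays 64 mm apart, floor 8 mm, bay walls 20 mm, end cheeks 24 mm above the table), x across the row away from the robot, y along it.
- card_yellow: Fixed paper card, 42 mm along the row by 22 mm, with a yellow swatch, on the 12 mm high ledge on the robot side of the storage rack; it marks the yellow bottle's starting place, which is 49 mm behind it (+x), and stays there. Origin: centre of its underside; x across the row away from the robot, y along the row, to the robot's left.
- card_red: Fixed paper card, 42 mm along the row by 22 mm, with a red swatch, on the 12 mm high ledge on the robot side of the storage rack; it marks the red bottle's starting place, which is 49 mm behind it (+x), and stays there. Origin: centre of its underside; x across the row away from the robot, y along the row, to the robot's left.
- card_blue: Fixed paper card, 42 mm along the row by 22 mm, with a blue swatch, on the 12 mm high ledge on the robot side of the storage rack; it marks the blue bottle's starting place, which is 49 mm behind it (+x), and stays there. Origin: centre of its underside; x across the row away from the robot, y along the row, to the robot's left.
- card_green: Fixed paper card, 42 mm along the row by 22 mm, with a green swatch, on the 12 mm high ledge on the robot side of the storage rack; it marks the green bottle's starting place, which is 49 mm behind it (+x), and stays there. Origin: centre of its underside; x across the row away from the robot, y along the row, to the robot's left.
- work_rack: Pale wooden rack with mint-green ends, fixed, empty: four open bays in a row, a round cork mark in each. Outside 70 x 276 mm. Origin: centre of its underside, on the table; y along the row to the robot's left, x across it away from the robot. Bay centres at y = +96, +32, -32, -96 mm, x = 0; bays 60 x 60 mm inside, floor 8 mm, bay walls 20 mm, end cheeks 24 mm above the table.
- varnish_mid (a point): White varnish bottle with black cap, 40 mm across, 78 mm tall, standing upright in one of the five bays of the storage rack, anywhere in the row among the paints; it stays there. Point: on its axis half-way up (39 mm).
There are look-alikes about, which are no part of the job. There is more than one size of the part that bears varnish_mid; the job needs the larger.

How it is judged:
By the outcome, as a careful person would: the job done as asked, in the order asked, and still so for the second after the job is handed in, with the robot touching nothing.
It also fails if it takes over 109 s, if anything falls off the work surface, if the arm or the gripper's body presses on something with over 40 N, if the wrist force passes 120 N, or if a joint passes its speed limit or range.

## Working session

There is one attempt and no reset: what is moved stays moved. The work goes in short steps, Python scripts to look and compute and a tool call to move; the robot and the scene stay as the last step left them, time stands still between calls to the robot, and variables do not carry over. Pictures are saved under pics/ and viewed, at most 14 in all, crops included, and the job is handed in when it is done.

Besides the shell and the picture viewer there is one more tool, called after "Request:" as a command line: name --argument value ..., lists and objects as JSON in quotes. servo_tool: Moves the arm, as the interface text tells. Its arguments: {"type":"object","properties":{"commands":{"type":"array","items":{"type":"array"}}},"required":["commands"]}

```bash
mkdir -p pics; cat > h.py <<'E'
import numpy as np, cv2
from workcell import ctrl
def grab(n):
    d=ctrl.get_image(n); return d
def save(d,f): cv2.imwrite(f,d["img"][:,:,::-1])
def ray(d,u,v):
    f=200/np.tan(np.radians(d["vertical_fov"])/2)
    K=np.array([[f,0,d["cx"]],[0,f,d["cy"]],[0,0,1]])
    p=cv2.undistortPoints(np.array([[[u,v]]],float),K,np.array([d["k1"],0,0,0,0]),None,None,None)[0,0] if 0 else None
    x,y=(u-d["cx"])/f,(v-d["cy"])/f; a,b=x,y
    for _ in range(30):
        s=1+d["k1"]*(a*a+b*b); a,b=x/s,y/s
    R=np.array(d["R"]);t=np.array(d["t"])
    return -R.T@t, R.T@np.array([a,b,1])
def onz(d,u,v,z):
    c,r=ray(d,u,v); return c+r*(z-c[2])/r[2]
def proj(d,X):
    f=200/np.tan(np.radians(d["vertical_fov"])/2)
    c=np.array(d["R"])@np.array(X,float)+np.array(d["t"]); a,b=c[:2]/c[2]
    s=1+d["k1"]*(a*a+b*b); return np.array([a*s*f+d["cx"],b*s*f+d["cy"]])
E
python3 - <<'E'
from h import *
for n in("top","side"):
    d=grab(n); save(d,f"pics/{n}0.png"); np.save(f"{n}0.npy",d,allow_pickle=True)
    print(n,d["vertical_fov"],d["k1"],-np.array(d["R"]).T@d["t"],np.round(d["R"],2).tolist())
print(ctrl.get_state())
E
```

```text
top 53.09514847295355 0.03505958594101278 [446.6854931  -15.51244429 910.62279691] [[-0.03, -1.0, 0.0], [-1.0, 0.03, -0.06], [0.06, -0.0, -1.0]]
side 51.02504361427963 -0.009425836300214237 [259.03264515 752.87591946 663.28172862] [[-0.94, -0.33, -0.0], [-0.19, 0.56, -0.8], [0.27, -0.76, -0.59]]
{'time_s': 0.1, 'joint_pos': array([ 1.26279219,  0.41181264, -0.0127133 ,  1.59697966,  0.00561367,
        1.134277  , -0.08219826]), 'joint_vel': array([ 0.00091204, -0.00112557, -0.00081313, -0.00158118,  0.00182223,
        0.00036727,  0.00220883]), 'joint_torque': array([ 2.78670930e-03, -6.01822543e+01,  6.83785882e-01, -3.00087690e+01,
        1.38335882e-02,  6.41507606e-03,  3.27270925e-05]), 'tcp_pos': array([ 148.30327422, -606.70490435,  241.53376623]), 'eef_rot': array([-3.11762847e+00, -3.75664024e-01,  4.46768655e-04]), 'ft_force': array([-0.33799184, -0.03046306, -0.57491168]), 'moment': array([ 0.0260089 , -0.05948421,  0.0304237 ]), 'grasp_force': 0.0, 'gripper_width': 85.43798922282598}
```

View pics/top0.png

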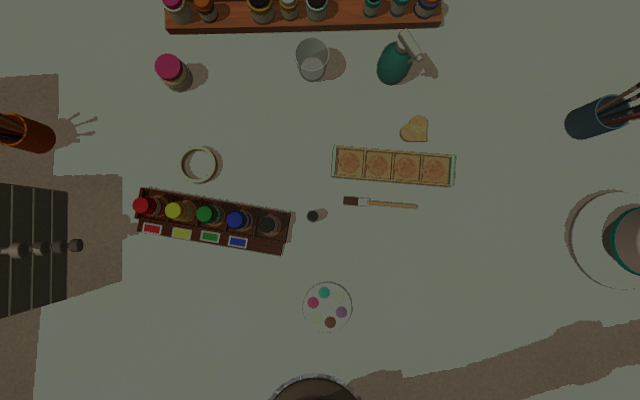

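View pics/side0.png

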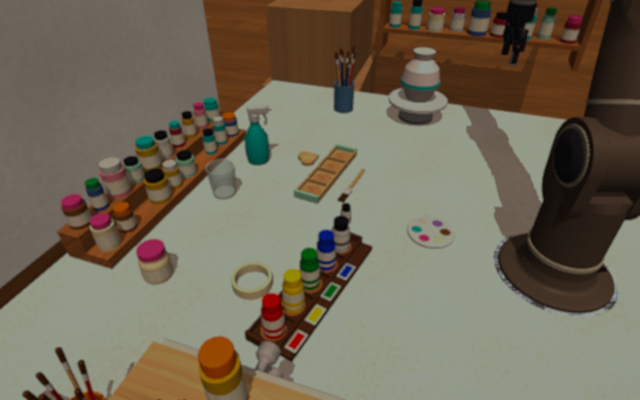

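```bash
python3 - <<'E'
from h import *
d=np.load("top0.npy",allow_pickle=True).item(); s=np.load("side0.npy",allow_pickle=True).item()
img=d["img"]; hsv=cv2.cvtColor(img,cv2.COLOR_RGB2HSV)
def blobs(m,amin):
    n,_,st,c=cv2.connectedComponentsWithStats(m.astype(np.uint8)); return [(st[i,4],c[i],st[i,:4]) for i in range(1,n) if st[i,4]>=amin]
H,S,V=[hsv[...,i].astype(int) for i in range(3)]
hs=cv2.cvtColor(s["img"],cv2.COLOR_RGB2HSV).astype(int)
cols={'red':lambda h:(h<6)|(h>174),'yellow':lambda h:(h>24)&(h<34),'green':lambda h:(h>45)&(h<75),'blue':lambda h:(h>105)&(h<130)}
for c,fn in cols.items():
    m=fn(H)&(S>140)&(V>60); m[:185]=0;m[260:]=0;m[:,:128]=0;m[:,300:]=0
    for a,p,b in blobs(m,25):
        print(c,a,p.round(1),b,'z12',onz(d,*p,12.3)[:2].round(1),'z94',onz(d,*p,92)[:2].round(1))
    m=fn(hs[...,0])&(hs[...,1]>140)&(hs[...,2]>60); m[:220]=0;m[355:]=0;m[:,:245]=0;m[:,375:]=0
    for a,p,b in blobs(m,25): print('   side',a,p.round(1),b)
def crop(im,x0,y0,x1,y1,k): return cv2.resize(im[y0:y1,x0:x1],None,fx=k,fy=k,interpolation=cv2.INTER_CUBIC)
a=crop(np.clip(img.astype(int)*2,0,255).astype(np.uint8),320,135,470,195,5); b=crop(np.clip(img.astype(int)*2,0,255).astype(np.uint8),130,180,330,262,3.75)
cv2.imwrite("pics/c1.png",np.vstack([a[:, :750],b[:, :750]])[:600,:,::-1])
E
```

```text
red 211 [140.4 205.3] [133 197  16  19] z12 [502.7 376.6] z94 [497.8 341.8]
red 95 [151.6 228.3] [144 224  16   9] z12 [450.9 352.1] z94 [450.5 319.5]
   side 509 [271.5 307.3] [262 293  21  29]
   side 62 [273.8 329.6] [264 324  21   9]
   side 47 [274.5 335.6] [265 331  19   8]
   side 125 [296.  340.5] [289 333  15  16]
yellow 215 [172.4 210. ] [165 202  16  17] z12 [490.3 305.9] z94 [486.4 277.4]
yellow 94 [181.1 233. ] [174 229  15   9] z12 [438.3 287.2] z94 [439.1 260.3]
   side 185 [292.1 275.2] [284 269  18  13]
   side 110 [315. 314.] [308 307  15  15]
green 182 [203.7 213.6] [197 206  15  16] z12 [480.2 236.7] z94 [477.2 214.3]
green 84 [209.5 236.2] [203 233  14   8] z12 [429.3 224.4] z94 [430.9 203.1]
   side 141 [309.  254.1] [302 249  15  12]
   side 54 [310.2 267.1] [303 265  14   7]
   side 62 [330.2 290.8] [325 286  11  11]
blue 192 [234.  219.5] [227 212  15  16] z12 [465.  169.4] z94 [463.4 153. ]
blue 89 [237.2 241.6] [230 238  15   8] z12 [415.6 163. ] z94 [418.3 147.1]
   side 300 [325.9 241.3] [318 231  17  22]
   side 56 [345.7 270.8] [341 266  10  10]
```

View pics/c1.png

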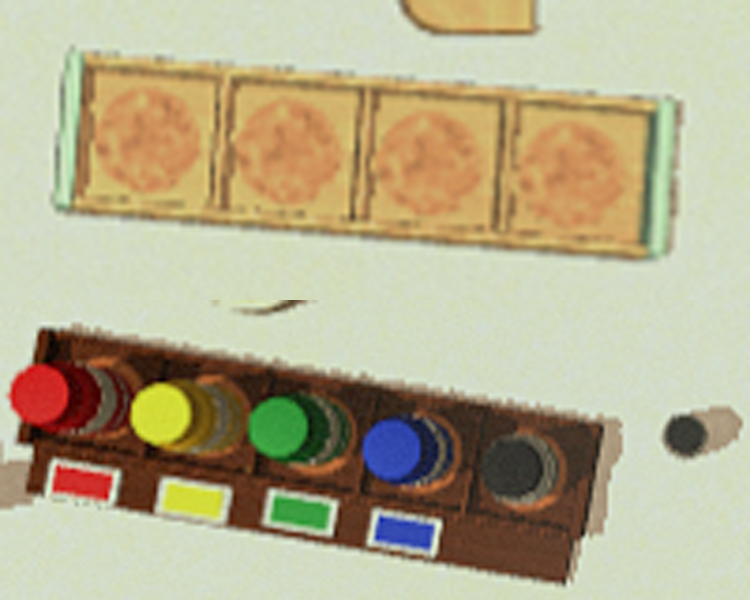

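Left-to-right order in the storage rack is red, yellow, green, blue, varnish (caps at top-view pixels 140,205 / 172,210 / 204,214 / 234,220, with the varnish near 269,226). The work rack's corks sit at about (349,163) to (434,170). Next I locate the work rack and write a move helper.

```bash
cat >> h.py <<'E'
from scipy.spatial.transform import Rotation as Ro
def want(tgt,yawdeg,base=None):
    """tgt tcp xyz; yawdeg = world angle of tool y (mod 180). base=(pos,rotvec) commanded"""
    s=ctrl.get_state(); p=s["tcp_pos"]; R=Ro.from_rotvec(s["eef_rot"]).as_matrix()
    if base is not None: p=np.array(base)
    d=R.T@(np.array(tgt)-p)/30
    a=np.degrees(np.arctan2(R[1,1],R[0,1])); da=(yawdeg-a+90)%180-90
    print("shift",d.round(2),"turn",round(-da/5,2),"tilt",R[:,2].round(3),"yaw_y",a.round(1),"tcp",p.round(1))
E
python3 - <<'E'
from h import *
d=np.load("top0.npy",allow_pickle=True).item()
o=[onz(d,320+(x+.5)/5-.5,135+(y+.5)/5-.5,24) for x,y in [(68,48),(55,208),(678,98),(667,258)]]
print(np.round(o,1)[:,:2],np.mean(o,0).round(1))
hsv=cv2.cvtColor(d["img"],cv2.COLOR_RGB2HSV).astype(int); 
c=[onz(d,320+(x+.5)/5-.5,135+(y+.5)/5-.5,8) for x,y in [(147,138),(288,152),(429,163),(571,175)]]
print(np.round(c,1)[:,:2],np.mean(c,0).round(1)); 
v=d["img"][140:190,325:460].reshape(-1,3)
rg=d["img"].astype(int); m=((rg[...,0]-rg[...,1])>40); m[:138]=0;m[190:]=0;m[:,:325]=0;m[:,462:]=0
m=cv2.morphologyEx(m.astype(np.uint8),cv2.MORPH_OPEN,np.ones((5,5)))
n,_,st,ce=cv2.connectedComponentsWithStats(m)
for i in range(1,n): print(st[i,4],ce[i].round(1),onz(d,*ce[i],8)[:2].round(1))
want((499,343,250),-10.3)
E
```

```text
[[ 626.6  -57.2]
 [ 554.9  -49.2]
 [ 596.  -327.8]
 [ 524.7 -319.6]] [ 575.6 -188.5   24. ]
[[ 587.6  -92.6]
 [ 579.4 -156.3]
 [ 572.5 -219.9]
 [ 565.1 -283.7]] [ 576.1 -188.1    8. ]
shift [ 18.88 -27.97  -0.24] turn -13.19 tilt [-0.     0.001 -1.   ] yaw_y -76.3 tcp [ 148.3 -606.7  241.5]
```

Request:
servo_tool --commands '[[0.5,[0.9,-1.3,0],-1.3],[0.5,[1.9,-2.6,0],-2.6],[0.5,[2.85,-3.9,0],-3.9],[0.5,[3.8,-5.2,0],-5.2],[0.5,[4.75,-6.45,0],-6.5],[0.5,[5.7,-7.75,0],-7.8],[0.5,[6.65,-9.05,0],-9.1],[0.5,[7.6,-10.3,0],-10.4],[0.5,[8.55,-11.6,0],-11.7],[0.5,[9.5,-12.9,0],-13.2]]'

```text
time_s: 1.1
tcp_pos: [333.5, -161.7, 242.3]
eef_rot: [2.406, 2.019, -0.0]
ft_force: [0.3, -1.3, 0.4]
gripper_width: 64.2
grasp_force: 0.0
```

```bash
python3 - <<'E'
from h import *
want((463.8,154.2,150),-10.3)
E
```

```text
shift [11.12  2.45  3.07] turn 0.06 tilt [ 0.    -0.001 -1.   ] yaw_y -10.0 tcp [ 333.5 -161.7  242.3]
```

Request:
servo_tool --commands '[[0.5,[1.4,0.3,0.3],0],[0.5,[2.8,0.6,0.7],0],[0.5,[4.2,0.9,1.0],0],[0.5,[5.6,1.2,1.5],0],[0.5,[7.0,1.5,2.0],0],[0.5,[8.4,1.8,2.3],0],[0.5,[9.8,2.1,2.7],0],[0.5,[11.1,2.45,3.07],0.1],[0.5,[11.1,2.45,3.07],0.1],[0.5,[11.1,2.45,3.07],0.1]]'

```text
time_s: 2.1
tcp_pos: [464.3, 151.9, 149.4]
eef_rot: [-2.416, -2.006, 0.002]
ft_force: [-0.6, -0.9, -0.5]
gripper_width: 64.3
grasp_force: 0.0
```

```bash
python3 - <<'E'
from h import *
want((463.8,154.2,46),-10.3)
d=grab("top"); save(d,"pics/t1.png"); s=grab("side"); 
cv2.imwrite("pics/t1.png",np.vstack([np.clip(cv2.resize(x[...,::-1].astype(float),None,fx=1.6,fy=1.6)*1.7,0,255) for x in (d["img"][140:320,130:400],s["img"][150:350,220:490])]))
E
```

```text
shift [ 0.07 -0.02  3.45] turn -0.06 tilt [-0.002  0.    -1.   ] yaw_y -10.6 tcp [464.3 151.9 149.4][ WARN:0@7.422] global loadsave.cpp:1063 imwrite_ Unsupported depth image for selected encoder is fallbacked to CV_8U.
```

View pics/t1.png

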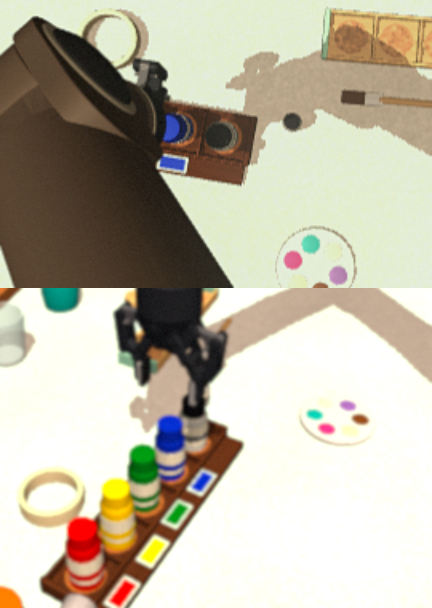

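```bash
python3 - <<'E'
from h import *
s=np.load("side0.npy",allow_pickle=True).item();d=np.load("top0.npy",allow_pickle=True).item()
print(proj(s,(464,152,139)),proj(s,(464,152,157)),proj(s,(463.8,154.2,92)), proj(d,(463.8,154.2,92)))
E
```

```text
[325.4519721  217.49333095] [325.47247006 210.31592308] [325.14144488 236.09139404] [233.41045011 219.29924353]
```

Request:
servo_tool --commands '[[0.5,[0.03,0,0.8],0],[0.5,[0.05,0,1.7],0],[0.5,[0.05,0,2.5],0],[0.5,[0.05,0,3.2],0],[0.5,[0.05,0,3.55],0],[0.5,[0.05,0,3.55],0],[-1,[0.05,0,3.55],0],[-1,[0.05,0,3.55],0],[-1,[0.05,0,3.55],0],[-1,[0.05,0,3.55],0]]'

```text
time_s: 3.2
tcp_pos: [466.1, 152.6, 45.1]
eef_rot: [2.419, 2.002, 0.003]
ft_force: [-1.0, -1.2, 6.1]
gripper_width: 38.5
grasp_force: 60.0
```

Request:
servo_tool --commands '[[-1,[0,0,0],0],[-1,[0,0,0],0],[-1,[0,0,-0.3],0],[-1,[0,0,-0.9],0],[-1,[0,0,-1.6],0],[-1,[0,0,-2.4],0],[-1,[0,0,-3.2],0],[-1,[0,0,-4],0],[-1,[0,0,-4.4],0],[-1,[0,0,-4.4],0]]'

```text
time_s: 4.2
tcp_pos: [466.2, 152.9, 177.5]
eef_rot: [2.419, 2.002, 0.005]
ft_force: [0.0, -0.1, -0.9]
gripper_width: 38.3
grasp_force: 60.3
```

```bash
python3 - <<'E'
from h import *
want((564.9,-283.6,170),-6.67)
d=grab("side"); s=np.clip(cv2.resize(d["img"][150:350,220:490,::-1],None,fx=1.6,fy=1.6).astype(float)*1.7,0,255).astype(np.uint8)
cv2.imwrite("pics/t2.png",s)
E
```

```text
shift [-13.68   5.95   0.26] turn -0.82 tilt [ 0.004  0.    -1.   ] yaw_y -10.8 tcp [466.2 152.9 177.5]
```

View pics/t2.png

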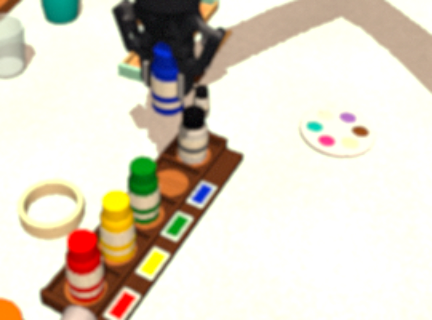

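Request:
servo_tool --commands '[[-1,[-0.9,0.4,0],-0.1],[-1,[-2.4,1.05,0],-0.2],[-1,[-4.0,1.75,0],-0.3],[-1,[-5.6,2.45,0],-0.4],[-1,[-7.2,3.15,0],-0.5],[-1,[-8.8,3.85,0],-0.6],[-1,[-10.4,4.55,0],-0.7],[-1,[-11.9,5.2,0],-0.8],[-1,[-13.1,5.7,0],-0.8],[-1,[-13.7,5.95,0],-0.8]]'

```text
time_s: 5.25
tcp_pos: [562.5, -291.0, 173.1]
eef_rot: [-2.354, -2.079, 0.005]
ft_force: [0.7, -0.2, -0.1]
gripper_width: 38.7
grasp_force: 60.4
```

Request:
servo_tool --commands '[[-1,[0,0,0],0],[-1,[0,0,0],0],[-1,[0,0,0.6],0],[-1,[0,0,1.4],0],[-1,[0,0,2.2],0],[-1,[0,0,2.8],0],[-1,[0,0,3.0],0],[-1,[0,0,3.0],0],[-1,[0,0,3.0],0],[-1,[0,0,3.0],0]]'

```text
time_s: 6.25
tcp_pos: [564.7, -284.4, 86.9]
eef_rot: [2.347, 2.086, 0.001]
ft_force: [-0.2, -0.0, -1.2]
gripper_width: 39.0
grasp_force: 60.4
```

```bash
python3 - <<'E'
from h import *
want((564.9,-283.6,46.5),-6.67)
E
```

```text
shift [0.03 0.   1.35] turn -0.01 tilt [ 0.002 -0.001 -1.   ] yaw_y -6.7 tcp [ 564.7 -284.4   86.9]
```

Request:
servo_tool --commands '[[-1,[0,0,0.4],0],[-1,[0,0,0.8],0],[-1,[0,0,1.1],0],[-1,[0,0,1.25],0],[-1,[0,0,1.33],0],[-1,[0,0,1.37],0],[-1,[0,0,1.37],0],[-1,[0,0,1.37],0],[0,[0,0,1.37],0],[0.5,[0,0,1.37],0]]'

```text
time_s: 7.25
tcp_pos: [564.2, -284.7, 44.6]
eef_rot: [2.348, 2.086, 0.001]
ft_force: [0.2, -0.5, 0.3]
gripper_width: 56.0
grasp_force: 0.0
```

Request:
servo_tool --commands '[[0.5,[0,0,0],0],[0.5,[0,0,0],0],[0.5,[0,0,0],0],[0.5,[0,0,-0.5],0],[0.5,[0,0,-1.2],0],[0.5,[0,0,-2],0],[0.5,[0,0,-2.8],0],[0.5,[0,0,-3.5],0],[0.5,[0,0,-4],0],[0.5,[0,0,-4],0]]'

```text
time_s: 8.25
tcp_pos: [565.2, -284.9, 167.6]
eef_rot: [2.346, 2.084, 0.002]
ft_force: [0.7, 0.2, -0.5]
gripper_width: 63.7
grasp_force: 0.0
```

```bash
python3 - <<'E'
from h import *
want((477.6,215.6,160),-10.3)
d=grab("side"); s=np.clip(cv2.resize(d["img"][100:340,220:490,::-1],None,fx=1.6,fy=1.6).astype(float)*1.7,0,255).astype(np.uint8)
cv2.imwrite("pics/t3.png",s)
E
```

```text
shift [16.22 -4.86  0.21] turn 0.71 tilt [ 0.004 -0.002 -1.   ] yaw_y -6.8 tcp [ 565.2 -284.9  167.6]
```

View pics/t3.png

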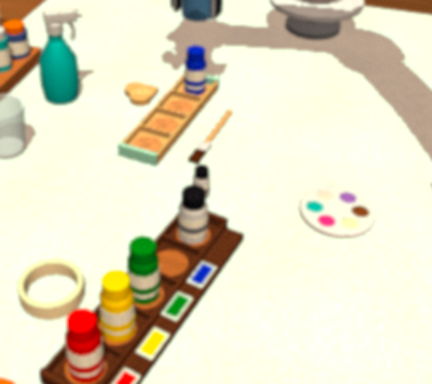

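The picture shows blue upright in the far-right bay (crop pixel 196,70). Green is next.

Request:
servo_tool --commands '[[0.5,[1.2,-0.36,0],0.1],[0.5,[2.7,-0.8,0],0.1],[0.5,[4.3,-1.3,0],0.2],[0.5,[5.9,-1.75,0],0.3],[0.5,[7.5,-2.25,0],0.4],[0.5,[9.1,-2.7,0],0.5],[0.5,[10.7,-3.2,0],0.6],[0.5,[12.3,-3.7,0],0.7],[0.5,[13.8,-4.15,0],0.7],[0.5,[15.0,-4.5,0],0.7]]'

```text
time_s: 9.3
tcp_pos: [481.1, 180.9, 163.7]
eef_rot: [-2.408, -2.016, 0.002]
ft_force: [0.3, 0.3, -0.5]
gripper_width: 64.0
grasp_force: 0.0
```

Request:
servo_tool --commands '[[0.5,[0.8,-0.2,0],0],[0.5,[1.25,-0.28,0],0],[0.5,[1.25,-0.28,0],0],[0.5,[1.25,-0.28,0],0],[0.5,[1.25,-0.28,0],0],[0.5,[1.25,-0.28,0.2],0],[0.5,[1.25,-0.28,0.2],0],[0.5,[1.25,-0.28,0.2],0],[0.5,[1.25,-0.28,0.2],0],[0.5,[1.25,-0.28,0.2],0]]'

```text
time_s: 10.3
tcp_pos: [481.3, 216.6, 158.7]
eef_rot: [2.411, 2.014, 0.0]
ft_force: [-0.2, 0.1, 0.1]
gripper_width: 64.3
grasp_force: 0.0
```

```bash
python3 - <<'E'
from h import *
want((477.6,215.6,44),-10.3)
E
```

```text
shift [-0.05 -0.12  3.82] turn 0.01 tilt [ 0. -0. -1.] yaw_y -10.3 tcp [481.3 216.6 158.7]
```

Request:
servo_tool --commands '[[0.5,[-0.05,-0.12,0.6],0],[0.5,[-0.05,-0.12,1.6],0],[0.5,[-0.05,-0.12,2.6],0],[0.5,[-0.05,-0.12,3.4],0],[0.5,[-0.05,-0.12,3.82],0],[0.5,[-0.05,-0.12,3.82],0],[-1,[-0.05,-0.12,3.82],0],[-1,[-0.05,-0.12,3.82],0],[-1,[-0.05,-0.12,3.82],0],[-1,[-0.05,-0.12,3.82],0]]'

```text
time_s: 11.3
tcp_pos: [478.3, 216.4, 45.4]
eef_rot: [2.411, 2.013, 0.004]
ft_force: [-1.1, 0.1, 6.4]
gripper_width: 38.6
grasp_force: 60.4
```

Request:
servo_tool --commands '[[-1,[0,0,0],0],[-1,[0,0,0],0],[-1,[0,0,-0.3],0],[-1,[0,0,-0.9],0],[-1,[0,0,-1.6],0],[-1,[0,0,-2.4],0],[-1,[0,0,-3.2],0],[-1,[0,0,-4],0],[-1,[0,0,-4.4],0],[-1,[0,0,-4.4],0]]'

```text
time_s: 12.3
tcp_pos: [478.2, 216.1, 177.8]
eef_rot: [2.41, 2.013, 0.005]
ft_force: [-0.3, 0.1, -0.4]
gripper_width: 38.8
grasp_force: 60.3
```

```bash
python3 - <<'E'
from h import *
want((572.3,-220.1,175),-6.67)
E
```

```text
shift [-13.75   5.68   0.09] turn -0.72 tilt [ 0.003  0.001 -1.   ] yaw_y -10.3 tcp [478.2 216.1 177.8]
```

Request:
servo_tool --commands '[[-1,[-0.9,0.4,0],-0.1],[-1,[-2.4,1.0,0],-0.2],[-1,[-4.0,1.65,0],-0.3],[-1,[-5.6,2.3,0],-0.4],[-1,[-7.2,2.95,0],-0.5],[-1,[-8.8,3.65,0],-0.6],[-1,[-10.4,4.3,0],-0.7],[-1,[-11.9,4.9,0],-0.7],[-1,[-13.1,5.4,0],-0.7],[-1,[-13.75,5.68,0],-0.7]]'

```text
time_s: 13.3
tcp_pos: [570.5, -226.5, 173.8]
eef_rot: [-2.354, -2.079, 0.005]
ft_force: [-0.4, 1.3, -1.3]
gripper_width: 38.5
grasp_force: 60.4
```

Request:
servo_tool --commands '[[-1,[0,0,0],0],[-1,[0,0,0],0],[-1,[0,0,0.6],0],[-1,[0,0,1.4],0],[-1,[0,0,2.2],0],[-1,[0,0,2.8],0],[-1,[0,0,3.0],0],[-1,[0,0,3.0],0],[-1,[0,0,3.0],0],[-1,[0,0,3.0],0]]'

```text
time_s: 14.3
tcp_pos: [572.3, -220.3, 87.2]
eef_rot: [2.347, 2.086, 0.001]
ft_force: [0.5, -0.4, -1.1]
gripper_width: 38.8
grasp_force: 60.4
```

```bash
python3 - <<'E'
from h import *
want((572.3,-220.1,46),-6.67)
E
```

```text
shift [ 0.01 -0.    1.37] turn -0.01 tilt [ 0.002 -0.001 -1.   ] yaw_y -6.7 tcp [ 572.3 -220.3   87.2]
```

Request:
servo_tool --commands '[[-1,[0,0,0.4],0],[-1,[0,0,0.8],0],[-1,[0,0,1.1],0],[-1,[0,0,1.25],0],[-1,[0,0,1.33],0],[-1,[0,0,1.37],0],[-1,[0,0,1.37],0],[-1,[0,0,1.37],0],[0,[0,0,1.37],0],[0.5,[0,0,1.37],0]]'

```text
time_s: 15.3
tcp_pos: [572.0, -220.6, 45.0]
eef_rot: [2.348, 2.086, 0.001]
ft_force: [-0.2, 0.7, -0.5]
gripper_width: 55.8
grasp_force: 0.0
```

Request:
servo_tool --commands '[[0.5,[0,0,0],0],[0.5,[0,0,0],0],[0.5,[0,0,0],0],[0.5,[0,0,-0.5],0],[0.5,[0,0,-1.2],0],[0.5,[0,0,-2],0],[0.5,[0,0,-2.8],0],[0.5,[0,0,-3.5],0],[0.5,[0,0,-4],0],[0.5,[0,0,-4],0]]'

```text
time_s: 16.3
tcp_pos: [572.9, -220.7, 167.8]
eef_rot: [2.346, 2.084, 0.003]
ft_force: [0.3, 0.5, 0.6]
gripper_width: 64.3
grasp_force: 0.0
```

```bash
python3 - <<'E'
from h import *
want((486.5,278.4,160),-10.3)
E
```

```text
shift [16.18 -4.82  0.22] turn 0.71 tilt [ 0.004 -0.002 -1.   ] yaw_y -6.8 tcp [ 572.9 -220.7  167.8]
```

Request:
servo_tool --commands '[[0.5,[1.2,-0.36,0],0.1],[0.5,[2.7,-0.8,0],0.1],[0.5,[4.3,-1.3,0],0.2],[0.5,[5.9,-1.75,0],0.3],[0.5,[7.5,-2.25,0],0.4],[0.5,[9.1,-2.7,0],0.5],[0.5,[10.7,-3.2,0],0.6],[0.5,[12.3,-3.7,0],0.7],[0.5,[13.8,-4.15,0],0.7],[0.5,[15.0,-4.5,0],0.7]]'

```text
time_s: 17.3
tcp_pos: [488.9, 245.1, 164.3]
eef_rot: [-2.408, -2.016, 0.001]
ft_force: [1.4, -0.6, -0.2]
gripper_width: 63.8
grasp_force: 0.0
```

Request:
servo_tool --commands '[[0.5,[0.8,-0.2,0],0],[0.5,[1.18,-0.38,0],0],[0.5,[1.18,-0.38,0],0],[0.5,[1.18,-0.38,0],0],[0.5,[1.18,-0.38,0],0],[0.5,[1.18,-0.38,0.2],0],[0.5,[1.18,-0.38,0.2],0],[0.5,[1.18,-0.38,0.2],0],[0.5,[1.18,-0.38,0.2],0],[0.5,[1.18,-0.38,0.2],0]]'

```text
time_s: 18.3
tcp_pos: [485.7, 279.1, 159.0]
eef_rot: [2.411, 2.014, 0.0]
ft_force: [0.5, -0.1, 0.6]
gripper_width: 64.4
grasp_force: 0.0
```

```bash
python3 - <<'E'
from h import *
want((486.5,278.4,44),-10.3)
E
```

```text
shift [-0.02  0.03  3.83] turn 0.01 tilt [ 0.  0. -1.] yaw_y -10.3 tcp [485.7 279.1 159. ]
```

Request:
servo_tool --commands '[[0.5,[-0.02,0.03,0.6],0],[0.5,[-0.02,0.03,1.6],0],[0.5,[-0.02,0.03,2.6],0],[0.5,[-0.02,0.03,3.4],0],[0.5,[-0.02,0.03,3.82],0],[0.5,[-0.02,0.03,3.82],0],[-1,[-0.02,0.03,3.82],0],[-1,[-0.02,0.03,3.82],0],[-1,[-0.02,0.03,3.82],0],[-1,[-0.02,0.03,3.82],0]]'

```text
time_s: 19.3
tcp_pos: [487.2, 279.2, 45.8]
eef_rot: [2.411, 2.013, 0.004]
ft_force: [-0.5, 0.6, 6.5]
gripper_width: 38.5
grasp_force: 60.4
```

Request:
servo_tool --commands '[[-1,[0,0,0],0],[-1,[0,0,0],0],[-1,[0,0,-0.3],0],[-1,[0,0,-0.9],0],[-1,[0,0,-1.6],0],[-1,[0,0,-2.4],0],[-1,[0,0,-3.2],0],[-1,[0,0,-4],0],[-1,[0,0,-4.4],0],[-1,[0,0,-4.4],0]]'

```text
time_s: 20.3
tcp_pos: [487.2, 278.8, 178.1]
eef_rot: [2.411, 2.013, 0.005]
ft_force: [0.6, -0.0, -0.8]
gripper_width: 38.4
grasp_force: 60.3
```

```bash
python3 - <<'E'
from h import *
want((579.7,-156.5,175),-6.67)
E
```

```text
shift [-13.73   5.62   0.1 ] turn -0.72 tilt [ 0.003  0.001 -1.   ] yaw_y -10.3 tcp [487.2 278.8 178.1]
```

Request:
servo_tool --commands '[[-1,[-0.9,0.4,0],-0.1],[-1,[-2.4,1.0,0],-0.2],[-1,[-4.0,1.65,0],-0.3],[-1,[-5.6,2.3,0],-0.4],[-1,[-7.2,2.95,0],-0.5],[-1,[-8.8,3.6,0],-0.6],[-1,[-10.4,4.25,0],-0.7],[-1,[-11.9,4.85,0],-0.7],[-1,[-13.1,5.35,0],-0.7],[-1,[-13.73,5.62,0],-0.7]]'

```text
time_s: 21.3
tcp_pos: [578.0, -163.2, 174.3]
eef_rot: [-2.355, -2.079, 0.005]
ft_force: [-0.1, 0.7, -1.1]
gripper_width: 38.7
grasp_force: 60.4
```

Request:
servo_tool --commands '[[-1,[0,0,0],0],[-1,[0,0,0],0],[-1,[0,0,0.6],0],[-1,[0,0,1.4],0],[-1,[0,0,2.2],0],[-1,[0,0,2.8],0],[-1,[0,0,3.0],0],[-1,[0,0,3.0],0],[-1,[0,0,3.0],0],[-1,[0,0,3.0],0]]'

```text
time_s: 22.3
tcp_pos: [579.7, -156.6, 87.4]
eef_rot: [2.347, 2.086, 0.002]
ft_force: [1.3, 0.2, -1.3]
gripper_width: 38.7
grasp_force: 60.4
```

```bash
python3 - <<'E'
from h import *
want((579.7,-156.5,46),-6.67)
E
```

```text
shift [ 0.01 -0.    1.38] turn -0.01 tilt [ 0.002 -0.    -1.   ] yaw_y -6.7 tcp [ 579.7 -156.6   87.4]
```

Request:
servo_tool --commands '[[-1,[0,0,0.4],0],[-1,[0,0,0.8],0],[-1,[0,0,1.1],0],[-1,[0,0,1.25],0],[-1,[0,0,1.33],0],[-1,[0,0,1.37],0],[-1,[0,0,1.37],0],[-1,[0,0,1.37],0],[0,[0,0,1.37],0],[0.5,[0,0,1.37],0]]'

```text
time_s: 23.3
tcp_pos: [579.3, -157.0, 45.4]
eef_rot: [2.348, 2.086, 0.001]
ft_force: [0.1, -0.7, 0.7]
gripper_width: 56.0
grasp_force: 0.0
```

Request:
servo_tool --commands '[[0.5,[0,0,0],0],[0.5,[0,0,0],0],[0.5,[0,0,0],0],[0.5,[0,0,-0.5],0],[0.5,[0,0,-1.2],0],[0.5,[0,0,-2],0],[0.5,[0,0,-2.8],0],[0.5,[0,0,-3.5],0],[0.5,[0,0,-4],0],[0.5,[0,0,-4],0]]'

```text
time_s: 24.3
tcp_pos: [580.3, -157.1, 168.0]
eef_rot: [2.346, 2.084, 0.003]
ft_force: [0.8, 0.2, -0.3]
gripper_width: 63.7
grasp_force: 0.0
```

```bash
python3 - <<'E'
from h import *
want((499.1,343.3,160),-10.3)
E
```

```text
shift [16.24 -4.65  0.23] turn 0.71 tilt [ 0.004 -0.001 -1.   ] yaw_y -6.8 tcp [ 580.3 -157.1  168. ]
```

Request:
servo_tool --commands '[[0.5,[1.2,-0.36,0],0.1],[0.5,[2.7,-0.8,0],0.1],[0.5,[4.3,-1.3,0],0.2],[0.5,[5.9,-1.75,0],0.3],[0.5,[7.5,-2.2,0],0.4],[0.5,[9.1,-2.65,0],0.5],[0.5,[10.7,-3.1,0],0.6],[0.5,[12.3,-3.6,0],0.7],[0.5,[13.8,-4.0,0],0.7],[0.5,[15.0,-4.35,0],0.7]]'

```text
time_s: 25.3
tcp_pos: [500.8, 308.1, 164.4]
eef_rot: [-2.408, -2.016, 0.001]
ft_force: [1.0, -0.0, -0.7]
gripper_width: 63.8
grasp_force: 0.0
```

Request:
servo_tool --commands '[[0.5,[0.8,-0.2,0],0],[0.5,[1.24,-0.38,0],0],[0.5,[1.24,-0.38,0],0],[0.5,[1.24,-0.38,0],0],[0.5,[1.24,-0.38,0],0],[0.5,[1.24,-0.38,0.2],0],[0.5,[1.24,-0.38,0.2],0],[0.5,[1.24,-0.38,0.2],0],[0.5,[1.24,-0.38,0.2],0],[0.5,[1.24,-0.38,0.2],0]]'

```text
time_s: 26.3
tcp_pos: [497.8, 343.9, 159.3]
eef_rot: [2.411, 2.014, 0.0]
ft_force: [0.3, -0.1, -0.2]
gripper_width: 64.2
grasp_force: 0.0
```

```bash
python3 - <<'E'
from h import *
want((499.1,343.3,44),-10.3)
E
```

```text
shift [-0.01  0.05  3.84] turn 0.01 tilt [ 0.  0. -1.] yaw_y -10.3 tcp [497.8 343.9 159.3]
```

Request:
servo_tool --commands '[[0.5,[-0.02,0.04,0.6],0],[0.5,[-0.02,0.04,1.6],0],[0.5,[-0.02,0.04,2.6],0],[0.5,[-0.02,0.04,3.4],0],[0.5,[-0.02,0.04,3.82],0],[0.5,[-0.02,0.04,3.82],0],[-1,[-0.02,0.04,3.82],0],[-1,[-0.02,0.04,3.82],0],[-1,[-0.02,0.04,3.82],0],[-1,[-0.02,0.04,3.82],0]]'

```text
time_s: 27.3
tcp_pos: [499.6, 343.9, 46.2]
eef_rot: [2.411, 2.014, 0.004]
ft_force: [-0.3, 0.2, 7.3]
gripper_width: 38.3
grasp_force: 60.3
```

Request:
servo_tool --commands '[[-1,[0,0,0],0],[-1,[0,0,0],0],[-1,[0,0,-0.3],0],[-1,[0,0,-0.9],0],[-1,[0,0,-1.6],0],[-1,[0,0,-2.4],0],[-1,[0,0,-3.2],0],[-1,[0,0,-4],0],[-1,[0,0,-4.4],0],[-1,[0,0,-4.4],0]]'

```text
time_s: 28.3
tcp_pos: [499.5, 343.6, 178.6]
eef_rot: [2.411, 2.013, 0.005]
ft_force: [1.0, 0.9, -0.9]
gripper_width: 38.4
grasp_force: 60.3
```

```bash
python3 - <<'E'
from h import *
want((587.1,-93.0,175),-6.67)
E
```

```text
shift [-13.8    5.47   0.1 ] turn -0.72 tilt [ 0.003  0.002 -1.   ] yaw_y -10.3 tcp [499.5 343.6 178.6]
```

Request:
servo_tool --commands '[[-1,[-0.9,0.35,0],-0.1],[-1,[-2.4,0.95,0],-0.2],[-1,[-4.0,1.6,0],-0.3],[-1,[-5.6,2.2,0],-0.4],[-1,[-7.2,2.85,0],-0.5],[-1,[-8.8,3.5,0],-0.6],[-1,[-10.4,4.1,0],-0.7],[-1,[-11.9,4.7,0],-0.7],[-1,[-13.1,5.2,0],-0.7],[-1,[-13.8,5.47,0],-0.7]]'

```text
time_s: 29.3
tcp_pos: [585.9, -99.4, 174.7]
eef_rot: [-2.354, -2.08, 0.005]
ft_force: [-0.4, 0.0, -0.9]
gripper_width: 38.7
grasp_force: 60.4
```

Request:
servo_tool --commands '[[-1,[0,0,0],0],[-1,[0,0,0],0],[-1,[0,0,0.6],0],[-1,[0,0,1.4],0],[-1,[0,0,2.2],0],[-1,[0,0,2.8],0],[-1,[0,0,3.0],0],[-1,[0,0,3.0],0],[-1,[0,0,3.0],0],[-1,[0,0,3.0],0]]'

```text
time_s: 30.3
tcp_pos: [587.2, -93.1, 87.7]
eef_rot: [2.347, 2.086, 0.002]
ft_force: [0.2, 0.2, -1.2]
gripper_width: 38.7
grasp_force: 60.4
```

```bash
python3 - <<'E'
from h import *
want((587.1,-93.0,46),-6.67)
E
```

```text
shift [ 0.   -0.01  1.39] turn -0.01 tilt [ 0.002 -0.    -1.   ] yaw_y -6.7 tcp [587.2 -93.1  87.7]
```

Request:
servo_tool --commands '[[-1,[0,0,0.4],0],[-1,[0,0,0.8],0],[-1,[0,0,1.1],0],[-1,[0,0,1.25],0],[-1,[0,0,1.33],0],[-1,[0,0,1.37],0],[-1,[0,0,1.37],0],[-1,[0,0,1.37],0],[0,[0,0,1.37],0],[0.5,[0,0,1.37],0]]'

```text
time_s: 31.3
tcp_pos: [586.9, -93.5, 45.6]
eef_rot: [2.348, 2.086, 0.001]
ft_force: [-0.3, -0.3, 0.5]
gripper_width: 55.9
grasp_force: 0.0
```

Request:
servo_tool --commands '[[0.5,[0,0,0],0],[0.5,[0,0,0],0],[0.5,[0,0,0],0],[0.5,[0,0,-0.5],0],[0.5,[0,0,-1.2],0],[0.5,[0,0,-2],0],[0.5,[0,0,-2.8],0],[0.5,[0,0,-3.5],0],[0.5,[0,0,-4],0],[0.5,[0,0,-4],0]]'

```text
time_s: 32.3
tcp_pos: [587.8, -93.4, 168.3]
eef_rot: [2.346, 2.084, 0.004]
ft_force: [0.2, -0.1, -1.1]
gripper_width: 63.7
grasp_force: 0.0
```

Request:
servo_tool --commands '[[0.5,[0,-0.5,-0.6],0],[0.5,[0,-1.2,-1.2],0],[0.5,[0,-2,-1.8],0],[0.5,[0,-3,-2.4],0],[0.5,[0,-4,-3],0],[0.5,[0,-5,-3],0],[0.5,[0,-5.6,-3],0],[0.5,[0,-6,-3],0],[0.5,[0,-6,-3],0],[0.5,[0,-6,-3],0]]'

```text
time_s: 33.3
tcp_pos: [408.3, -72.6, 255.5]
eef_rot: [2.349, 2.086, 0.001]
ft_force: [0.5, -0.2, 0.4]
gripper_width: 64.2
grasp_force: 0.0
```

```bash
python3 - <<'E'
from h import *
o=[]
for n,(a,b,c,e) in (("side",(100,340,220,490)),("top",(120,280,130,470))):
    d=grab(n); o.append(cv2.resize(np.clip(d["img"][a:b,c:e,::-1].astype(float)*1.7,0,255).astype(np.uint8),(400,int(400*(b-a)/(e-c)))))
cv2.imwrite("pics/end.png",np.vstack(o))
E
```

```text
(no output)
```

View pics/end.png

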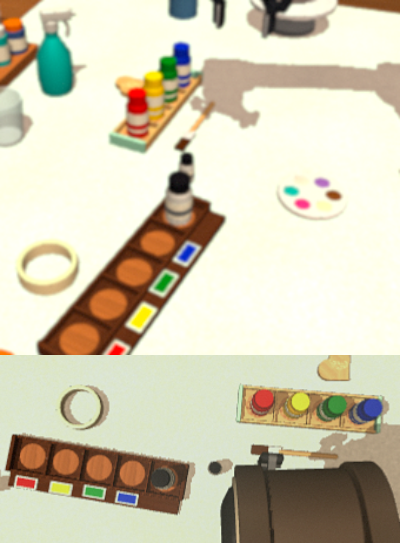

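The picture shows red, yellow, green and blue upright in the work rack from left to right (caps at about 263,402 to 370,408 in the top crop). The varnish is still in its bay, so I'm handing in.

```bash
python3 -c "
from workcell import ctrl
print(ctrl.finish_job())"
```

```text
the job is handed in; nothing more can be done
None
```

The job is handed in: red, yellow, green and blue stand upright in the work rack, left to right as in the storage rack, the varnish bottle was left in its bay, and it took about 33 of the allowed 109 s.

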